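# Clear the prep board and hold its scrap drawer out for emptying

### The arm

A 6-joint arm with a two-finger parallel gripper is mounted at the origin on the work surface. World frame = base frame: x ahead of the robot, y to its left, z up, the work surface at z = 0. Lengths are in m, angles in rad, forces in N, time in s.
With the tool pointing down it reaches from about 0.325 to 0.775 m from the base axis. Payload 5.5 kg.
Tool frame: the origin (TCP) lies on the mounting face of the last link; the fingertips stand 173 mm ahead of it and the grasp point (between the pads) lies 155 mm ahead of it (manip.pinch_z is the distance from the TCP to the grasp point, in m); z points along the fingers, y is the line along which they close (so a half turn about z gives the same grasp; the last joint's range is limited). The gripper opens to 85 mm and grips with 20 to 120 N. Pads are 22 mm wide; open, the fingers measure 114 mm over their backs; the gripper's body (76 mm by 85 mm) begins 54 mm behind the grasp point. The pads swing forward as they close: fully open they stand 13 mm farther back than shut.
Start: joints at [1.125, 0.091, 1.231, -0, 1.82, -0.057], TCP at [0.227, 0.555, 0.405] pointing down, gripper open.
Joint ranges: [-2.87, 2.87], [-0.86, 2.18], [0.17, 2.46], [-1.51, 4.65], [0.06, 2.69], [-2.65, 2.65]. Speed limits (rad/s): [2.57, 2.57, 3.01, 3.14, 3.14, 3.14].

### API

Orientations are given as a rotation vector (axis times angle).
In Python, from station import manip, imaging gives the robot as it stands.
- The arm moves only by the tool send_rows, never from a script. Its arguments are lists of equal length, an entry for each row: "delta_pos": the shift along the tool's x, y, z each as a share of 0.1 m, from -1 to 1, a list of three; "roll": the turn about the tool's z as a share of pi/2 rad, from -1 to 1. In form: {"delta_pos": [[dx, dy, dz], ...], "roll": [roll, ...]}. A call has exactly 8 rows; each row is the pose to reach, as a shift and turn from the pose commanded when the call began, along the tool's axes at that moment; what a row does not reach only later rows make up. A row lasts 1/8 s, in which the tool goes at most 62.5 mm and 10.7 degrees, less where a joint would pass 70% of its speed; a pose out of reach is approached as far as the arm can. A call with a number of a shift or a turn outside -1 to 1 is refused whole. A call with a gripper value outside its range is refused whole. "hand" is the opening, from 0 (shut) to 1 (fully open), set as the call begins (left out, the last holds). The fingers move at their own pace and stop on an object; "squeeze" is the grip in N (left out, the last holds). Time passes only in rows, so rows that repeat a pose let the fingers close, or fill a call up. It gives the time, the measured TCP pose, the force, the opening and the grip force at its end, in the units of the state.
- manip.sense(): the state, without advancing time (a new reading comes with each control period).
- imaging.capture(name): name is "side" or "top"; returns a dict with "img" (384x512x3 uint8, red, green, blue), "z_map" (384x512 float32, m along the optical axis (not along the pixel's ray), 0 where there is no reading), "fx", "fy", "cx", "cy" (pixels), "camera_from_world" (4x4, takes a point from world to camera coordinates). Camera axes: x right, y down, z forward; pixel columns grow to the right and rows downward; lengths in m; the calibration is good to about 2 mm. A picture is of the moment at which its call begins.
- manip.sign_off(): hands the job in; it is judged then, once.
The state is a dict: "time": time; "joint_positions": joint angles; "joint_velocities": joint speeds; "tau": joint torques, N m; "tcp_pos": TCP position; "ee_rot": TCP orientation; "contact_force": force on the tool from outside, world axes, zero at the start; "torque": the same for the moment, N m; "width": finger opening in m; "grip_force": force on a finger pad.
Only numpy, scipy, OpenCV 4.12 (cv2) and the standard library are available. Lean on these libraries where they do the work, as an engineer would, in place of code of your own. Each camera call takes 0.05 s, during which the arm holds its last target. There are 200 camera calls.

### The job

Take the scraper block and sweep all four vegetable ends along the prep board into its scrap opening (scraper only, no fingers on the food), so that they drop into the drawer below, then stand the scraper upright on the worktop, clear of the board and its drawer. Pull the self-closing scrap drawer out until the mark across its rims is level with the edge of the board, and finish while holding it there against its spring so that I can empty it: do not let go. Leave the other kitchen things where they stand.

Things in the scene. Friction and masses are not known exactly. Their poses are not given: they have to be found in the camera images.
- board: Prep board of dark wood over a drawer box, fixed. 360 mm long (x), 260 wide (y), flat top without rims 80 mm above the worktop. Origin under its centre at worktop level, z up; drawer at its -x end. Scrap opening through the 16 mm top: x -155 to -65 mm, y -95 to 95. The vegetable ends start on top within x -35 to 90, y -50 to 50.
- opening (a point): Centre of the scrap opening, level with the board's top face. Axes as the board's.
- board_edge (a point): Middle of the top edge of the board's drawer end (board x = -180 mm, z = 80 mm). The drawer's mark is brought under this edge. Axes as the board's.
- drawer_handle (a point): Middle of the drawer's bar handle: dark round steel bar 10 mm thick, 110 mm long, parallel to the board's y, 42 mm in front of the drawer's front, 48 mm above the worktop (32 below the board's top). Moves with the drawer. Axes as the board's; the drawer opens along -x.
- drawer_mark (a point): Black line across both side rims and along the cross wall of the drawer, 58 mm above the worktop; its middle, moving with the drawer, axes as the board's. Shut: hidden, 125 mm inside the board's drawer end. Steel tray 212 mm wide, 42 deep inside; its scrap compartment, 113 mm long, lies on the handle side of the line, under the opening when shut.
- drawer (a joint): Travel of the drawer out of the board, m: 0 shut, growing as it is pulled out along the board's -x. 0.125 brings the mark level with the board's edge, 0.170 is the stop. A spring draws it shut whenever it is let go: pulling takes about 3.5 N at first and 9.5 N at the mark.
- scraper: Scraper block standing on the worktop, 76 mm tall: a steel foot 160 mm long (its x), 24 mm thick (its y) and 26 mm high, and above it a beech grip 120 mm long, 26 mm thick and 50 mm high. 0.18 to 0.37 kg. Origin at the centre of its underside, z up. Stands to the left or to the right of the board.
- tin: Bystander: small closed steel tin with a paper label, 60 mm across, 62 mm tall, on the worktop, left or right of the board, where the scraper is not. Origin at the centre of its underside.
- tumbler: Bystander: drinking glass, 68 mm across, 95 mm tall, beside the board's far long side. Origin at the centre of its underside.
- mill: Bystander: turned wooden pepper mill, 52 mm across, 142 mm tall, beyond the drawer's way. Origin at the centre of its underside.
- bowl: Bystander: white bowl, 110 mm across, 45 mm tall, near the robot on the right. Origin at the centre of its underside.
- mug: Bystander: white mug, 80 mm across, 92 mm tall, at the back left. Origin at the centre of its underside.
- jar: Bystander: lidded glass jar, 76 mm across, 110 mm tall, near the robot on the left. Origin at the centre of its underside.
- end1: Vegetable end (first of four alike): pale root-vegetable off-cut, a squat cone 33 mm across and 21 mm tall, 14 g. Starts on the board's top, flat face down. Origin at the centre of the flat face.
- end2: Vegetable end (second of four alike): pale root-vegetable off-cut, a squat cone 33 mm across and 21 mm tall, 14 g. Starts on the board's top, flat face down. Origin at the centre of the flat face.
- end3: Vegetable end (third of four alike): pale root-vegetable off-cut, a squat cone 33 mm across and 21 mm tall, 14 g. Starts on the board's top, flat face down. Origin at the centre of the flat face.
- end4: Vegetable end (fourth of four alike): pale root-vegetable off-cut, a squat cone 33 mm across and 21 mm tall, 14 g. Starts on the board's top, flat face down. Origin at the centre of the flat face.

How it is judged:
By the outcome, as a careful person would: the job done as asked, in the order asked, and still so for the second after the job is handed in, while the arm keeps its last pose, push and grip.
It also fails if it takes over 67 s, if anything falls off the work surface, if the arm or the gripper's body presses on something with over 40 N, if the wrist force passes 120 N, or if a joint passes its speed limit or range.

## Working session

There is one attempt and no reset: what is moved stays moved. The work goes in short steps, Python scripts to look and compute and a tool call to move; the robot and the scene stay as the last step left them, time stands still between calls to the robot, and variables do not carry over. Pictures are saved under pics/ and viewed, at most 10 in all, crops included, and the job is handed in when it is done.

Besides the shell and the picture viewer there is one more tool, called after "Emit:" as name(argument=value, ...), one argument or row to a line, values as JSON. send_rows: Moves the arm, as the interface text tells. Its arguments: {"type":"object","properties":{"delta_pos":{"type":"array","items":{"type":"array","items":{"type":"number"}}},"roll":{"type":"array","items":{"type":"number"}},"hand":{"type":"number"},"squeeze":{"type":"number"}},"required":["delta_pos","roll"]}

```bash
mkdir -p pics; cat > h.py <<'E'
import numpy as np, cv2
from station import manip, imaging
def cap(n):
    c=imaging.capture(n); return c
def world(c,u,v,d=None,z=None):
    K=np.array([[c['fx'],0,c['cx']],[0,c['fy'],c['cy']],[0,0,1]]); T=np.linalg.inv(c['camera_from_world'])
    r=np.linalg.inv(K)@[u,v,1]; o=T[:3,3]; w=T[:3,:3]@r
    t=d if d is not None else (z-o[2])/w[2]
    return o+t*w
def cloud(c):
    v,u=np.mgrid[:384,:512]; d=c['z_map']; T=np.linalg.inv(c['camera_from_world'])
    p=np.stack([(u-c['cx'])/c['fx']*d,(v-c['cy'])/c['fy']*d,d],-1)
    P=p@T[:3,:3].T+T[:3,3]; P[d==0]=np.nan; return P
E
python3 - <<'E'
from h import *
a=cap('top');b=cap('side')
for n,c in(('top',a),('side',b)):
    cv2.imwrite(f'pics/{n}1.png',c['img'][...,::-1]); print(n,c['fx'],c['cx'],c['cy'],np.round(np.linalg.inv(c['camera_from_world']),3).tolist(),(c['z_map']>0).mean())
    P=cloud(c); np.savez(f'{n}.npz',P=P,img=c['img'])
s=manip.sense(); print(s)
E
```

```text
top 429.5737974234566 256.5076163110739 196.97966596230341 [[0.105, -0.969, 0.222, 0.254], [-0.994, -0.104, 0.017, -0.022], [0.007, -0.222, -0.975, 1.35], [0.0, 0.0, 0.0, 1.0]] 0.9963175455729166
side 356.7224937058464 253.85608897267443 193.01555341683886 [[0.838, -0.424, 0.345, 0.191], [-0.546, -0.639, 0.541, -0.539], [-0.009, -0.642, -0.767, 0.798], [0.0, 0.0, 0.0, 1.0]] 0.9959767659505209
{'time': 0.1, 'joint_positions': array([ 1.12534205e+00,  9.18063708e-02,  1.23179182e+00, -2.86135275e-05,
        1.81981199e+00, -5.66977914e-02]), 'joint_velocities': array([-8.45355049e-04, -1.48864136e-03, -2.70680283e-03,  2.12319773e-04,
       -9.34365683e-06, -1.00255261e-03]), 'tau': array([ 3.31403447e-03, -4.60214853e+01, -4.19220114e+01, -5.54091173e-06,
        1.05406353e-02, -2.15079734e-05]), 'tcp_pos': array([0.22744978, 0.55527339, 0.40363513]), 'ee_rot': array([-6.06747680e-01, -3.08201001e+00,  2.77590265e-03]), 'contact_force': array([-0.47111042, -0.18181018, -0.25538516]), 'torque': array([ 0.03470138, -0.00643895, -0.04778212]), 'grip_force': 0.0, 'width': 0.08540854541015755}
```

View pics/top1.png

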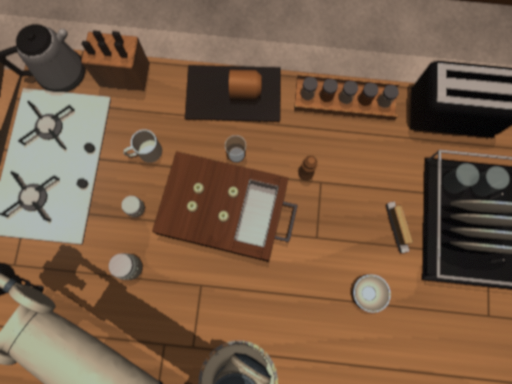

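View pics/side1.png

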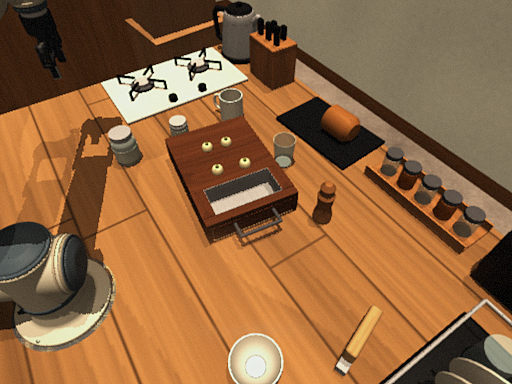

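The top view shows the board centred near px (221,205), with the opening at (256,213) and the handle at (290,222). The four ends are at about (198,188), (192,206), (233,191) and (223,215). The scraper is at (399,227) on the right and the tin at (132,206) on the left. The side view agrees, with the handle at (260,225) and the scraper at (360,340).

```bash
python3 - <<'E'
from h import *
for n in('top','side'):
    D=np.load(n+'.npz');P=D['P'];img=D['img'].astype(int);hsv=cv2.cvtColor(D['img'],cv2.COLOR_RGB2HSV)
    x,y,z=P[...,0],P[...,1],P[...,2]
    def rep(name,m,k=1):
        N,l,st,ce=cv2.connectedComponentsWithStats(m.astype(np.uint8))
        for i in np.argsort(-st[1:,4])[:k]+1:
            q=P[l==i]; r=cv2.minAreaRect((q[:,:2]*1000).astype(np.float32))
            print(n,name,st[i,4],'px',ce[i].round(),'rect',np.round(r[0],1),np.round(r[1],1),round(r[2],1),'z',np.round(np.nanpercentile(q[:,2],[5,50,95]),4),'mean',np.round(q.mean(0),4))
    ok=(x>0.2)&(x<.75)&(abs(y)<.6)
    rep('board',ok&(z>.070)&(z<.088)&(hsv[...,2]<130)&(y<.25)&(y>-.2))
    rep('boardall',ok&(z>.070)&(z<.088)&(y<.25)&(y>-.2))
    rep('ends',ok&(z>.086)&(z<.11)&(hsv[...,2]>120)&(y<.25)&(y>-.12),5)
    rep('scraper',ok&(z>.012)&(z<.09)&(y<-.25),3)
    rep('scrtop',ok&(z>.06)&(z<.09)&(y<-.25),2)
    rep('scrfoot',ok&(z>.015)&(z<.032)&(y<-.25),2)
    rep('handle',ok&(z>.035)&(z<.06)&(y<-.1)&(y>-.25),3)
    rep('objects',ok&(z>.02)&~((z<.12)&(abs(y)<.01)),10)
E
```

```text
top board 6961 px [220. 203.] rect [511.7  96.4] [342.5 261.9] 82.3 z [0.076  0.0804 0.0847] mean [0.512  0.1086 0.0804]
top boardall 7008 px [220. 204.] rect [511.7  96.4] [342.5 261.9] 82.3 z [0.076  0.0804 0.0847] mean [0.5117 0.1079 0.0804]
top ends 80 px [223. 216.] rect [472.9  92.8] [26.1 27.2] 50.5 z [0.0898 0.0952 0.1014] mean [0.4727 0.0924 0.0953]
top ends 79 px [198. 187.] rect [550.5 178.6] [27.4 27.9] 54.1 z [0.0888 0.0956 0.1012] mean [0.5496 0.1784 0.0957]
top ends 79 px [192. 205.] rect [493.  190.2] [27.3 27.4] 6.0 z [0.0893 0.0956 0.1024] mean [0.4928 0.1893 0.0957]
top ends 78 px [233. 191.] rect [549.5  73.5] [26.8 27.4] 6.7 z [0.0901 0.0955 0.1013] mean [0.5494 0.0731 0.0957]
top ends 44 px [235. 138.] rect [713.5  84.5] [34.2 62.5] 3.2 z [0.0891 0.0948 0.0986] mean [0.7182 0.0855 0.0945]
top scraper 1361 px [430. 218.] rect [ 552.  -564.2] [396.2  69.9] 0.2 z [0.0124 0.0151 0.0207] mean [ 0.5487 -0.5518  0.0168]
top scraper 798 px [373. 293.] rect [ 298.3 -369.6] [107.5 107.5] 77.0 z [0.0136 0.0275 0.0473] mean [ 0.2983 -0.3769  0.0297]
top scraper 697 px [400.
[... 4597 characters left out ...]
0.1 -588.5] [ 22.9 167.8] 90.0 z [0.0519 0.1138 0.1734] mean [ 0.5946 -0.5912  0.119 ]
side objects 856 px [123. 144.] rect [294.8 361. ] [72.3 73.3] 44.6 z [0.0262 0.0815 0.1082] mean [0.2924 0.3459 0.0769]
side objects 789 px [447. 337.] rect [ 604.9 -542.3] [ 60.2 288.5] 78.7 z [0.0991 0.1019 0.1042] mean [ 0.617  -0.5474  0.1019]
side objects 614 px [325. 201.] rect [ 650.1 -156.1] [37.  49.2] 46.1 z [0.0248 0.0929 0.1378] mean [ 0.646  -0.1581  0.085 ]
side objects 54 px [172.  97.] rect [538.3 554.5] [29.  29.1] 62.7 z [0.0214 0.0283 0.0315] mean [0.5375 0.5527 0.0276]
side objects 47 px [201.  86.] rect [657.6 555.6] [32.8 27.6] 0.9 z [0.023  0.0296 0.0329] mean [0.6575 0.5531 0.0288]
```

```bash
cat >> h.py <<'E'
from scipy.spatial.transform import Rotation as Ro
def go(x,y,z,head,s=None):
    """remaining shift in tool axes (shares) now, and roll share to bring tool y to heading (deg, world)"""
    s=s or manip.sense(); R=Ro.from_rotvec(s['ee_rot']).as_matrix()
    d=R.T@(np.array([x,y,z])-s['tcp_pos'])/0.1
    h=np.degrees(np.arctan2(R[1,1],R[0,1])); roll=-((head-h+180)%360-180)
    # shift in tool axes after the roll
    R2=Ro.from_rotvec(s['ee_rot'])*Ro.from_euler('z',roll,degrees=True)
    print('t %.2f'%s['time'],'tcp',np.round(s['tcp_pos'],4),'head %.2f'%h,'tilt',np.round(R[2],3),'w %.4f g %.1f'%(s['width'],s['grip_force']),'F',np.round(s['contact_force'],1),'q',np.round(s['joint_positions'],2))
    print(' shift now',np.round(d,3),'roll %.3f'%(roll/90),'shift after roll',np.round(R2.as_matrix().T@(np.array([x,y,z])-s['tcp_pos'])/0.1,3))
E
python3 - <<'E'
from h import *
go(.507,-.447,.30,-71.35)
go(.507,-.447,.30,-17.8)
u=np.array([np.cos(np.radians(82.35)),np.sin(np.radians(82.35))]);v=np.array([-u[1],u[0]]);c=np.array([.5106,.1033])
for e in [(.4717,.09),(.5478,.176),(.491,.187),(.5476,.071)]: print(np.round([(e-c)@u,(e-c)@v],4))
E
```

```text
t 0.10 tcp [0.2274 0.5553 0.4036] head 67.73 tilt [ 0.    -0.002 -1.   ] w 0.0854 g 0.0 F [-0.5 -0.2 -0.3] q [ 1.13  0.09  1.23 -0.    1.82 -0.06]
 shift now [-6.386 -8.213  1.051] roll 1.545 shift after roll [-0.555 10.389  1.051]
t 0.10 tcp [0.2274 0.5553 0.4036] head 67.73 tilt [ 0.    -0.002 -1.   ] w 0.0854 g 0.0 F [-0.5 -0.2 -0.3] q [ 1.13  0.09  1.23 -0.    1.82 -0.06]
 shift now [-6.386 -8.213  1.051] roll 0.950 shift after roll [-8.686  5.726  1.051]
[-0.0184  0.0368]
[ 0.077  -0.0272]
[0.0803 0.0306]
[-0.0271 -0.041 ]
```

Emit:
send_rows(
  delta_pos=[
    [-0.1,-0.125,0.01],
    [-0.2,-0.25,0.02],
    [-0.3,-0.375,0.03],
    [-0.4,-0.5,0.04],
    [-0.5,-0.625,0.05],
    [-0.6,-0.75,0.06],
    [-0.7,-0.875,0.07],
    [-0.8,-1.0,0.08],
  ],
  roll=[0,0,0,0,0,0,0,0],
  hand=1,
  squeeze=80,
)

```text
time: 1.1
tcp_pos: [0.2639, 0.4313, 0.3966]
ee_rot: [0.607, 3.082, 0.0]
contact_force: [-0.1, -0.5, -0.3]
width: 0.0855
grip_force: 0.0
```

Emit:
send_rows(
  delta_pos=[
    [-0.1,-0.125,0.01],
    [-0.2,-0.25,0.02],
    [-0.3,-0.375,0.03],
    [-0.4,-0.5,0.04],
    [-0.5,-0.625,0.05],
    [-0.6,-0.75,0.06],
    [-0.7,-0.875,0.07],
    [-0.8,-1.0,0.08],
  ],
  roll=[0,0,0,0,0,0,0,0],
)

```text
time: 2.1
tcp_pos: [0.3, 0.3085, 0.3886]
ee_rot: [0.607, 3.082, 0.0]
contact_force: [0.1, 0.0, 0.2]
width: 0.0852
grip_force: 0.0
```

Emit:
send_rows(
  delta_pos=[
    [-0.1,-0.125,0.01],
    [-0.2,-0.25,0.02],
    [-0.3,-0.375,0.03],
    [-0.4,-0.5,0.04],
    [-0.5,-0.625,0.05],
    [-0.6,-0.75,0.06],
    [-0.7,-0.875,0.07],
    [-0.8,-1.0,0.08],
  ],
  roll=[0,0,0,0,0,0,0,0],
)

```text
time: 3.1
tcp_pos: [0.336, 0.1856, 0.3806]
ee_rot: [0.607, 3.082, 0.0]
contact_force: [0.4, 0.1, 0.3]
width: 0.0855
grip_force: 0.0
```

Emit:
send_rows(
  delta_pos=[
    [-0.1,-0.125,0.01],
    [-0.2,-0.25,0.02],
    [-0.3,-0.375,0.03],
    [-0.4,-0.5,0.04],
    [-0.5,-0.625,0.05],
    [-0.6,-0.75,0.06],
    [-0.7,-0.875,0.07],
    [-0.8,-1.0,0.08],
  ],
  roll=[0,0,0,0,0,0,0,0],
)

```text
time: 4.1
tcp_pos: [0.3719, 0.0627, 0.3726]
ee_rot: [0.607, 3.082, 0.0]
contact_force: [0.3, -0.5, -0.6]
width: 0.0858
grip_force: 0.0
```

Emit:
send_rows(
  delta_pos=[
    [-0.1,-0.125,0.01],
    [-0.2,-0.25,0.02],
    [-0.3,-0.375,0.03],
    [-0.4,-0.5,0.04],
    [-0.5,-0.625,0.05],
    [-0.6,-0.75,0.06],
    [-0.7,-0.875,0.07],
    [-0.8,-1.0,0.08],
  ],
  roll=[0,0,0,0,0,0,0,0],
)

```text
time: 5.1
tcp_pos: [0.4083, -0.0601, 0.3646]
ee_rot: [0.607, 3.082, 0.0]
contact_force: [0.5, -0.0, 0.6]
width: 0.0852
grip_force: 0.0
```

Emit:
send_rows(
  delta_pos=[
    [-0.1,-0.125,0.01],
    [-0.2,-0.25,0.02],
    [-0.3,-0.375,0.03],
    [-0.4,-0.5,0.04],
    [-0.5,-0.625,0.05],
    [-0.6,-0.75,0.06],
    [-0.7,-0.875,0.07],
    [-0.8,-1.0,0.08],
  ],
  roll=[0,0,0,0,0,0,0,0],
)

```text
time: 6.1
tcp_pos: [0.4445, -0.183, 0.3566]
ee_rot: [-0.607, -3.082, -0.0]
contact_force: [0.4, 0.2, 0.9]
width: 0.0854
grip_force: 0.0
```

Emit:
send_rows(
  delta_pos=[
    [-0.1,-0.125,0.01],
    [-0.2,-0.25,0.02],
    [-0.3,-0.375,0.03],
    [-0.4,-0.5,0.04],
    [-0.5,-0.625,0.05],
    [-0.6,-0.75,0.06],
    [-0.7,-0.875,0.07],
    [-0.8,-1.0,0.08],
  ],
  roll=[0.1,0.2,0.3,0.4,0.5,0.6,0.7,0.8],
)

```text
time: 7.1
tcp_pos: [0.4805, -0.3059, 0.3484]
ee_rot: [-2.308, -2.131, 0.0]
contact_force: [0.4, -0.3, 0.8]
width: 0.0853
grip_force: 0.0
```

```bash
python3 - <<'E'
from h import *
go(.507,-.447,.30,-71.35)
E
```

```text
t 7.10 tcp [ 0.4805 -0.3059  0.3484] head -4.57 tilt [ 0. -0. -1.] w 0.0853 g 0.0 F [ 0.4 -0.3  0.8] q [-0.63  0.01  1.42  0.    1.72 -0.55]
 shift now [-1.385  0.376  0.484] roll 0.742 shift after roll [-0.2    1.421  0.484]
```

Emit:
send_rows(
  delta_pos=[
    [-0.12,0.03,0.04],
    [-0.25,0.07,0.08],
    [-0.37,0.1,0.12],
    [-0.5,0.14,0.16],
    [-0.62,0.17,0.2],
    [-0.75,0.2,0.24],
    [-0.87,0.23,0.28],
    [-1.0,0.27,0.32],
  ],
  roll=[0.093,0.186,0.279,0.371,0.464,0.557,0.65,0.742],
)

```text
time: 8.1
tcp_pos: [0.4998, -0.4076, 0.3162]
ee_rot: [-3.1, -0.51, 0.0]
contact_force: [0.2, -0.8, 0.1]
width: 0.0853
grip_force: 0.0
```

```bash
python3 - <<'E'
from h import *
go(.507,-.447,.207,-71.35)
E
```

```text
t 8.10 tcp [ 0.4998 -0.4076  0.3162] head -71.33 tilt [-0. -0. -1.] w 0.0853 g 0.0 F [ 0.2 -0.8  0.1] q [-0.74  0.21  1.25 -0.    1.68  0.51]
 shift now [-0.058  0.396  1.091] roll 0.000 shift after roll [-0.058  0.396  1.091]
```

Emit:
send_rows(
  delta_pos=[
    [-0.02,0.15,0.05],
    [-0.04,0.28,0.15],
    [-0.06,0.4,0.3],
    [-0.06,0.4,0.45],
    [-0.06,0.4,0.6],
    [-0.06,0.4,0.75],
    [-0.06,0.4,0.9],
    [-0.06,0.4,1.0],
  ],
  roll=[0,0,0,0,0,0,0,0],
)

```text
time: 9.1
tcp_pos: [0.507, -0.446, 0.2154]
ee_rot: [-3.098, -0.517, 0.001]
contact_force: [-0.0, -0.3, 0.3]
width: 0.0852
grip_force: 0.0
```

Emit:
send_rows(
  delta_pos=[
    [0,0,0.09],
    [0,0,0.09],
    [0,0,0.09],
    [0,0,0.09],
    [0,0,0.09],
    [0,0,0.09],
    [0,0,0.09],
    [0,0,0.09],
  ],
  roll=[0,0,0,0,0,0,0,0],
  hand=0,
)

```text
time: 10.1
tcp_pos: [0.5072, -0.4465, 0.2086]
ee_rot: [3.098, 0.517, 0.001]
contact_force: [0.2, -0.0, 5.4]
width: 0.0253
grip_force: 79.2
```

```bash
python3 - <<'E'
from h import *
go(.507,-.447,.207,-71.35)
u=np.array([np.cos(np.radians(82.35)),np.sin(np.radians(82.35))]);c=np.array([.5106,.1033])
p=c+.135*u; print(p)
go(p[0],p[1],.34,82.35)
P=cloud(cap('top')); 
E
```

```text
t 10.10 tcp [ 0.5072 -0.4465  0.2086] head -71.06 tilt [ 0.001  0.001 -1.   ] w 0.0253 g 79.2 F [ 0.2 -0.   5.4] q [-0.77  0.34  1.3  -0.    1.5   0.47]
 shift now [-0.004  0.004  0.016] roll 0.003 shift after roll [-0.004  0.004  0.016]
[0.52857138 0.23709847]
t 10.10 tcp [ 0.5072 -0.4465  0.2086] head -71.06 tilt [ 0.001  0.001 -1.   ] w 0.0253 g 79.2 F [ 0.2 -0.   5.4] q [-0.77  0.34  1.3  -0.    1.5   0.47]
 shift now [ 2.422 -6.395 -1.321] roll -1.705 shift after roll [ 0.697  6.802 -1.321]
```

Emit:
send_rows(
  delta_pos=[
    [0,0,-0.1],
    [0,0,-0.25],
    [0,0,-0.4],
    [0,0,-0.55],
    [0,0,-0.7],
    [0,0,-0.85],
    [0,0,-1.0],
    [0,0,-1.0],
  ],
  roll=[0,0,-0.05,-0.1,-0.15,-0.2,-0.25,-0.28],
)

```text
time: 11.15
tcp_pos: [0.5072, -0.4464, 0.3103]
ee_rot: [2.908, 1.182, 0.002]
contact_force: [-0.3, 0.7, -2.7]
width: 0.0254
grip_force: 78.7
```

```bash
python3 - <<'E'
from h import *
go(.5286,.2371,.35,82.35)
E
```

```text
t 11.15 tcp [ 0.5072 -0.4464  0.3103] head -45.75 tilt [ 0.     0.003 -1.   ] w 0.0254 g 78.7 F [-0.3  0.7 -2.7] q [-0.77  0.3   1.17 -0.    1.68  0.03]
 shift now [ 4.923 -4.745 -0.411] roll -1.423 shift after roll [ 0.697  6.802 -0.411]
```

Emit:
send_rows(
  delta_pos=[
    [0.12,-0.12,-0.06],
    [0.24,-0.24,-0.12],
    [0.36,-0.36,-0.18],
    [0.48,-0.48,-0.24],
    [0.6,-0.6,-0.3],
    [0.72,-0.72,-0.36],
    [0.84,-0.84,-0.4],
    [0.96,-0.96,-0.4],
  ],
  roll=[0,0,0,0,0,0,0,0],
)

```text
time: 12.15
tcp_pos: [0.5091, -0.3095, 0.3482]
ee_rot: [2.911, 1.18, 0.001]
contact_force: [0.3, 0.8, -2.8]
width: 0.0254
grip_force: 78.8
```

Emit:
send_rows(
  delta_pos=[
    [0.12,-0.12,0],
    [0.24,-0.24,0],
    [0.36,-0.36,0],
    [0.48,-0.48,0],
    [0.6,-0.6,0],
    [0.72,-0.72,0],
    [0.84,-0.84,0],
    [0.96,-0.96,0],
  ],
  roll=[0,0,0,0,0,0,0,0],
)

```text
time: 13.15
tcp_pos: [0.5111, -0.1737, 0.3477]
ee_rot: [2.911, 1.181, 0.0]
contact_force: [0.1, 0.4, -3.1]
width: 0.0248
grip_force: 78.8
```

Emit:
send_rows(
  delta_pos=[
    [0.12,-0.12,0],
    [0.24,-0.24,0],
    [0.36,-0.36,0],
    [0.48,-0.48,0],
    [0.6,-0.6,0],
    [0.72,-0.72,0],
    [0.84,-0.84,0],
    [0.96,-0.96,0],
  ],
  roll=[0,0,0,0,0,0,0,0],
)

```text
time: 14.15
tcp_pos: [0.5132, -0.0379, 0.3477]
ee_rot: [-2.911, -1.18, -0.0]
contact_force: [-0.3, 0.7, -2.2]
width: 0.0254
grip_force: 78.8
```

Emit:
send_rows(
  delta_pos=[
    [0.12,-0.12,0],
    [0.24,-0.24,0],
    [0.36,-0.36,0],
    [0.48,-0.48,0],
    [0.6,-0.6,0],
    [0.72,-0.72,0],
    [0.84,-0.84,0],
    [0.96,-0.96,0],
  ],
  roll=[-0.1,-0.2,-0.3,-0.4,-0.5,-0.6,-0.7,-0.8],
)

```text
time: 15.15
tcp_pos: [0.5151, 0.0978, 0.3477]
ee_rot: [1.655, 2.671, -0.0]
contact_force: [0.2, -0.1, -3.5]
width: 0.0252
grip_force: 79.0
```

```bash
python3 - <<'E'
from h import *
go(.5286,.2371,.35,82.35)
E
```

```text
t 15.15 tcp [0.5151 0.0978 0.3477] head 26.44 tilt [-0. -0. -1.] w 0.0252 g 79.0 F [ 0.2 -0.1 -3.5] q [ 0.12 -0.12  1.54 -0.    1.72 -0.34]
 shift now [ 1.187  0.741 -0.023] roll -0.621 shift after roll [ 0.051  1.398 -0.023]
```

Emit:
send_rows(
  delta_pos=[
    [0.12,0.08,0],
    [0.24,0.16,0],
    [0.36,0.24,0],
    [0.48,0.32,0],
    [0.6,0.4,0],
    [0.72,0.48,0],
    [0.84,0.56,0],
    [0.96,0.64,0],
  ],
  roll=[-0.08,-0.16,-0.24,-0.32,-0.4,-0.48,-0.56,-0.62],
)

```text
time: 16.15
tcp_pos: [0.5302, 0.2121, 0.3476]
ee_rot: [-0.215, -3.134, 0.0]
contact_force: [-0.0, -0.3, -1.9]
width: 0.025
grip_force: 79.0
```

```bash
python3 - <<'E'
from h import *
go(.5286,.2371,.2910,82.35)
for n in('top','side'):
    c=cap(n); cv2.imwrite(f'pics/{n}2.png',cv2.resize(c['img'][80:320,100:400,::-1],None,fx=2,fy=2))
E
```

```text
t 16.15 tcp [0.5302 0.2121 0.3476] head 82.14 tilt [ 0. -0. -1.] w 0.0250 g 79.0 F [-0.  -0.3 -1.9] q [ 0.32  0.01  1.42 -0.    1.72 -1.11]
 shift now [0.05  0.245 0.566] roll -0.002 shift after roll [0.049 0.245 0.566]
```

View pics/side2.png

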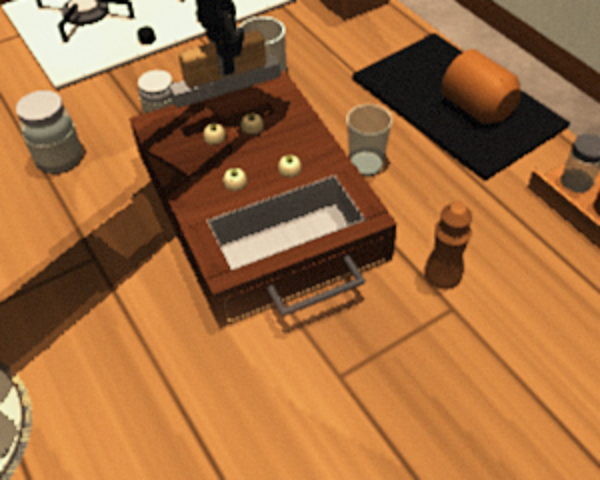

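The picture shows the scraper level and parallel to the opening behind all four ends, with its foot running from crop px (172,95) to (283,62). I'll lower it now.

Emit:
send_rows(
  delta_pos=[
    [0.03,0.1,0],
    [0.05,0.24,0],
    [0.05,0.24,0.12],
    [0.05,0.24,0.24],
    [0.05,0.24,0.36],
    [0.05,0.24,0.46],
    [0.05,0.24,0.54],
    [0.05,0.24,0.56],
  ],
  roll=[0,0,0,0,0,0,0,0],
)

```text
time: 17.25
tcp_pos: [0.5287, 0.2354, 0.2909]
ee_rot: [-0.221, -3.133, 0.001]
contact_force: [-0.2, 0.4, -3.7]
width: 0.0252
grip_force: 79.2
```

```bash
python3 - <<'E'
from h import *
go(.5286,.2371,.2910,82.35)
u=np.array([np.cos(np.radians(82.35)),np.sin(np.radians(82.35))]);c=np.array([.5106,.1033]);p=c-.085*u
go(p[0],p[1],.2910,82.35)
P=cloud(cap('side'))
u3=P[...,:2]-c; X=u3@u; Y=u3@np.array([-u[1],u[0]]); z=P[...,2]
m=(X>.06)&(X<.17)&(abs(Y)<.1)&(z>.088)&(z<.17)
print(np.round(np.nanpercentile(z[m],[1,5,10,50,90]),4))
E
```

```text
t 17.25 tcp [0.5287 0.2354 0.2909] head 81.93 tilt [ 0.001 -0.001 -1.   ] w 0.0252 g 79.2 F [-0.2  0.4 -3.7] q [ 0.36  0.04  1.48 -0.    1.62 -1.07]
 shift now [ 0.003  0.017 -0.001] roll -0.005 shift after roll [ 0.003  0.017 -0.001]
t 17.25 tcp [0.5287 0.2354 0.2909] head 81.93 tilt [ 0.001 -0.001 -1.   ] w 0.0252 g 79.2 F [-0.2  0.4 -3.7] q [ 0.36  0.04  1.48 -0.    1.62 -1.07]
 shift now [-0.013 -2.183 -0.   ] roll -0.005 shift after roll [ 0.003 -2.183 -0.   ]
[0.0883 0.0905 0.0922 0.1187 0.1554]
```

Emit:
send_rows(
  delta_pos=[
    [0,-0.06,0],
    [0,-0.15,0],
    [0,-0.25,0],
    [0,-0.35,0],
    [0,-0.45,0],
    [0,-0.55,0],
    [0,-0.65,0],
    [0,-0.75,0],
  ],
  roll=[0,0,0,0,0,0,0,0],
)

```text
time: 18.3
tcp_pos: [0.5182, 0.1606, 0.2917]
ee_rot: [-0.221, -3.134, 0.0]
contact_force: [-0.3, 0.3, -3.1]
width: 0.0251
grip_force: 79.1
```

Emit:
send_rows(
  delta_pos=[
    [0,-0.1,0],
    [0,-0.2,0],
    [0,-0.3,0],
    [0,-0.4,0],
    [0,-0.5,0],
    [0,-0.6,0],
    [0,-0.7,0],
    [0,-0.75,0],
  ],
  roll=[0,0,0,0,0,0,0,0],
)

```text
time: 19.3
tcp_pos: [0.5077, 0.0863, 0.2917]
ee_rot: [-0.222, -3.134, 0.0]
contact_force: [0.0, 0.2, -2.7]
width: 0.0249
grip_force: 79.1
```

Emit:
send_rows(
  delta_pos=[
    [0,-0.1,0],
    [0,-0.2,0],
    [0,-0.3,0],
    [0,-0.4,0],
    [0,-0.5,0],
    [0,-0.6,0],
    [0,-0.68,0],
    [0,-0.72,0],
  ],
  roll=[0,0,0,0,0,0,0,0],
)

```text
time: 20.3
tcp_pos: [0.4976, 0.0152, 0.2917]
ee_rot: [0.221, 3.134, 0.0]
contact_force: [0.3, -0.5, -2.3]
width: 0.0249
grip_force: 79.1
```

```bash
python3 - <<'E'
from h import *
go(.4993,.0191,.2910,82.35)
a=[]
for n in('top','side'):
    c=cap(n); a.append(cv2.resize(c['img'][120:270,130:330,::-1],None,fx=2,fy=2))
cv2.imwrite('pics/both3.png',np.hstack(a))
E
```

```text
t 20.30 tcp [0.4976 0.0152 0.2917] head 81.92 tilt [-0.  0. -1.] w 0.0249 g 79.1 F [ 0.3 -0.5 -2.3] q [-0.04 -0.18  1.69  0.    1.63 -1.47]
 shift now [-0.011  0.041  0.007] roll -0.005 shift after roll [-0.012  0.041  0.007]
```

View pics/both3.png

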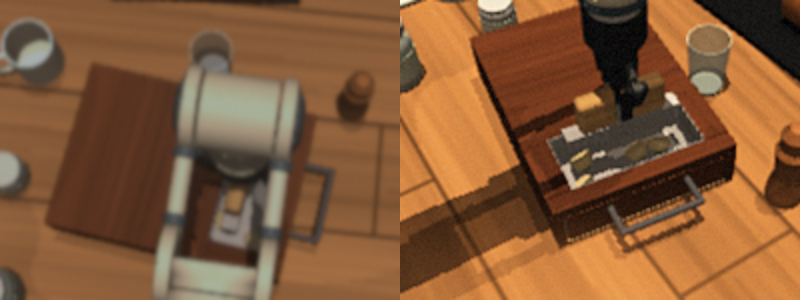

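The picture shows four pale pieces inside the opening, at crop px (582,158), (580,181), (638,152) and (662,146), and none left on the board. I'll lift and look again without the scraper in the way.

Emit:
send_rows(
  delta_pos=[
    [0,0.05,-0.1],
    [0,0.05,-0.2],
    [0,0,-0.35],
    [0,-0.1,-0.5],
    [0,-0.25,-0.6],
    [0,-0.4,-0.6],
    [0,-0.6,-0.6],
    [0,-0.8,-0.6],
  ],
  roll=[0,0,0,0.1,0.2,0.3,0.4,0.5],
)

```text
time: 21.4
tcp_pos: [0.4863, -0.0643, 0.353]
ee_rot: [1.409, 2.806, 0.0]
contact_force: [0.3, -0.1, -3.7]
width: 0.0253
grip_force: 78.9
```

```bash
python3 - <<'E'
from h import *
go(.507,-.43,.351,36.9)
a=[]
for n in('top','side'):
    c=cap(n); a.append(cv2.resize(c['img'][120:270,130:330,::-1],None,fx=2,fy=2))
cv2.imwrite('pics/both4.png',np.hstack(a))
E
```

```text
t 21.40 tcp [ 0.4863 -0.0643  0.353 ] head 36.66 tilt [-0.001  0.001 -1.   ] w 0.0253 g 78.9 F [ 0.3 -0.1 -3.7] q [-0.2  -0.21  1.61 -0.    1.74 -0.84]
 shift now [-3.058 -2.018  0.022] roll -0.003 shift after roll [-3.049 -2.03   0.022]
```

View pics/both4.png

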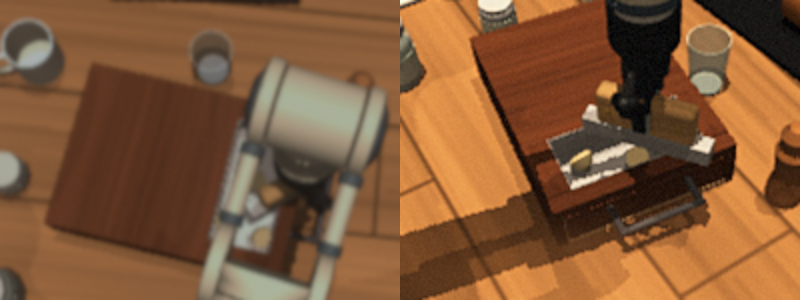

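The board top is bare and the pieces lie in the tray at crop px (582,158) and (637,157), with the rest hidden behind the scraper. Next I'll carry the scraper to its place.

Emit:
send_rows(
  delta_pos=[
    [-0.12,-0.08,0],
    [-0.25,-0.16,0],
    [-0.38,-0.25,0],
    [-0.5,-0.33,0],
    [-0.63,-0.41,0],
    [-0.75,-0.5,0],
    [-0.88,-0.58,0],
    [-1.0,-0.66,0],
  ],
  roll=[0,0,0,0,0,0,0,0],
)

```text
time: 22.5
tcp_pos: [0.4939, -0.1841, 0.3516]
ee_rot: [-1.403, -2.811, 0.0]
contact_force: [0.1, 0.3, -3.1]
width: 0.0255
grip_force: 79.0
```

Emit:
send_rows(
  delta_pos=[
    [-0.12,-0.08,0],
    [-0.25,-0.16,0],
    [-0.38,-0.25,0],
    [-0.5,-0.33,0],
    [-0.63,-0.41,0],
    [-0.75,-0.5,0],
    [-0.88,-0.58,0],
    [-1.0,-0.66,0],
  ],
  roll=[0,0,0,0,0,0,0,0],
)

```text
time: 23.5
tcp_pos: [0.5012, -0.3037, 0.3516]
ee_rot: [-1.403, -2.811, -0.0]
contact_force: [-0.8, 0.5, -3.2]
width: 0.0252
grip_force: 79.0
```

Emit:
send_rows(
  delta_pos=[
    [-0.12,-0.08,0.06],
    [-0.25,-0.16,0.12],
    [-0.38,-0.25,0.2],
    [-0.5,-0.33,0.3],
    [-0.63,-0.41,0.4],
    [-0.75,-0.5,0.5],
    [-0.88,-0.58,0.6],
    [-1.0,-0.66,0.7],
  ],
  roll=[0,0,0,0,0,0,0,0],
)

```text
time: 24.5
tcp_pos: [0.5086, -0.4233, 0.2809]
ee_rot: [-1.403, -2.811, -0.0]
contact_force: [0.3, 0.8, -2.6]
width: 0.0253
grip_force: 79.0
```

```bash
python3 - <<'E'
from h import *
go(.507,-.43,.2086,36.9)
a=[]
for n in('top','side'):
    c=cap(n); np.savez(n+'.npz',P=cloud(c),img=c['img']); a.append(cv2.resize(c['img'][120:270,130:330,::-1],None,fx=2,fy=2))
cv2.imwrite('pics/both5.png',np.hstack(a))
E
```

```text
t 24.50 tcp [ 0.5086 -0.4233  0.2809] head 36.94 tilt [ 0. -0. -1.] w 0.0253 g 79.0 F [ 0.3  0.8 -2.6] q [-0.75  0.27  1.25 -0.    1.62 -1.39]
 shift now [-0.044 -0.053  0.723] roll 0.000 shift after roll [-0.044 -0.053  0.723]
```

View pics/both5.png

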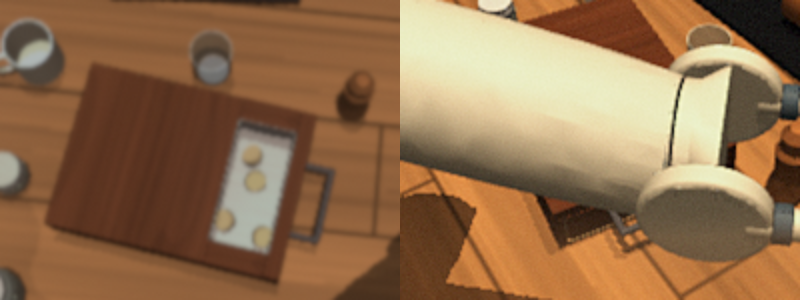

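In the top view (left) all four ends lie in the tray, at crop px (252,155), (255,180), (225,220) and (262,237), and the handle is clear at (322,205). I'll set the scraper down.

Emit:
send_rows(
  delta_pos=[
    [-0.02,-0.02,0.12],
    [-0.04,-0.05,0.24],
    [-0.04,-0.05,0.36],
    [-0.04,-0.05,0.48],
    [-0.04,-0.05,0.57],
    [-0.04,-0.05,0.64],
    [-0.04,-0.05,0.69],
    [-0.04,-0.05,0.71],
  ],
  roll=[0,0,0,0,0,0,0,0],
)

```text
time: 25.6
tcp_pos: [0.5069, -0.4285, 0.2105]
ee_rot: [-1.403, -2.811, -0.0]
contact_force: [-0.2, -1.0, -2.0]
width: 0.0251
grip_force: 79.0
```

```bash
python3 - <<'E'
from h import *
go(.507,-.43,.2086,36.9)
E
```

```text
t 25.60 tcp [ 0.5069 -0.4285  0.2105] head 36.94 tilt [ 0. -0. -1.] w 0.0251 g 79.0 F [-0.2 -1.  -2. ] q [-0.75  0.31  1.33 -0.    1.5  -1.4 ]
 shift now [-0.013 -0.009  0.019] roll 0.000 shift after roll [-0.013 -0.009  0.019]
```

Emit:
send_rows(
  delta_pos=[
    [0,0,0.005],
    [0,0,0.01],
    [0,0,0.015],
    [0,0,0.02],
    [0,0,0.022],
    [0,0,0.022],
    [0,0,0.022],
    [0,0,0.022],
  ],
  roll=[0,0,0,0,0,0,0,0],
)

```text
time: 26.6
tcp_pos: [0.5069, -0.4285, 0.2086]
ee_rot: [1.403, 2.811, -0.0]
contact_force: [-0.7, -0.7, -1.9]
width: 0.0251
grip_force: 79.3
```

Emit:
send_rows(
  delta_pos=[
    [0,0,0],
    [0,0,0],
    [0,0,0],
    [0,0,0],
    [0,0,0],
    [0,0,0],
    [0,0,0],
    [0,0,0],
  ],
  roll=[0,0,0,0,0,0,0,0],
  hand=1,
)

```text
time: 27.6
tcp_pos: [0.5069, -0.4285, 0.2085]
ee_rot: [-1.403, -2.811, 0.0]
contact_force: [-0.4, 0.8, 0.0]
width: 0.0854
grip_force: 0.0
```

Emit:
send_rows(
  delta_pos=[
    [0,0,-0.08],
    [0,0,-0.2],
    [0,0,-0.35],
    [0,0,-0.5],
    [0,0,-0.65],
    [0,0,-0.8],
    [0,0,-0.9],
    [0,0,-1.0],
  ],
  roll=[0,0,0,0,0,0,0,0],
)

```text
time: 28.6
tcp_pos: [0.5069, -0.4285, 0.309]
ee_rot: [-1.403, -2.811, -0.0]
contact_force: [0.1, 0.0, 0.2]
width: 0.0852
grip_force: 0.0
```

```bash
python3 - <<'E'
from h import *
go(.481,-.1155,.30,82.35)
# handle & board refined, from stored top picture (arm was clear of board there)
u=np.array([np.cos(np.radians(82.35)),np.sin(np.radians(82.35))]);v=np.array([-u[1],u[0]]);c=np.array([.5106,.1033])
D=np.load('top.npz');P=D['P'];X=(P[...,:2]-c)@u;Y=(P[...,:2]-c)@v;z=P[...,2]
m=(z>.040)&(z<.062)&(X<-.19)&(X>-.26)&(abs(Y)<.045)
print('bar top: x',np.round(np.percentile(X[m],[2,50,98]),4),'z',np.round(np.percentile(z[m],[10,50,90]),4))
slope=np.polyfit(Y[m],X[m],1);print('slope deg',np.degrees(slope[0]),m.sum())
m2=(z>.072)&(z<.09)&(X>-.25)&(X<.25)&(abs(Y)<.2); q=np.c_[X[m2],Y[m2]]*1000; print('board frame rect',cv2.minAreaRect(q.astype(np.float32)))
E
```

```text
t 28.60 tcp [ 0.5069 -0.4285  0.309 ] head 36.94 tilt [ 0. -0. -1.] w 0.0852 g 0.0 F [0.1 0.  0.2] q [-0.75  0.26  1.21 -0.    1.67 -1.4 ]
 shift now [2.657 1.674 0.09 ] roll -0.505 shift after roll [0.673 3.067 0.09 ]
bar top: x [-0.2245 -0.2196 -0.215 ] z [0.0481 0.0519 0.0566]
slope deg 0.07041454748892466 95
board frame rect ((2.5638275146484375, -33.47370910644531), (494.3575439453125, 324.99029541015625), 0.0628531202673912)
```

Emit:
send_rows(
  delta_pos=[
    [0.11,0.07,0],
    [0.22,0.14,0],
    [0.33,0.21,0],
    [0.44,0.28,0],
    [0.55,0.35,0],
    [0.66,0.42,0],
    [0.77,0.49,0],
    [0.88,0.56,0],
  ],
  roll=[0,0,0,0,0,0,0,0],
  hand=0.42,
)

```text
time: 29.6
tcp_pos: [0.4987, -0.3236, 0.3085]
ee_rot: [1.403, 2.811, -0.0]
contact_force: [0.1, -0.0, -0.6]
width: 0.0358
grip_force: 0.0
```

Emit:
send_rows(
  delta_pos=[
    [0.11,0.07,0],
    [0.22,0.14,0],
    [0.33,0.21,0],
    [0.44,0.28,0],
    [0.55,0.35,0],
    [0.66,0.42,0],
    [0.77,0.49,0],
    [0.88,0.56,0],
  ],
  roll=[0,0,0,0,0,0,0,0],
)

```text
time: 30.6
tcp_pos: [0.4906, -0.2196, 0.3085]
ee_rot: [1.403, 2.811, 0.0]
contact_force: [0.8, -0.1, 0.5]
width: 0.0358
grip_force: 0.0
```

Emit:
send_rows(
  delta_pos=[
    [0.11,0.07,0],
    [0.22,0.14,0],
    [0.33,0.21,0],
    [0.44,0.28,0],
    [0.55,0.35,0],
    [0.66,0.42,0],
    [0.77,0.49,0],
    [0.88,0.56,0],
  ],
  roll=[-0.06,-0.12,-0.18,-0.25,-0.32,-0.38,-0.45,-0.505],
)

```text
time: 31.6
tcp_pos: [0.4824, -0.1157, 0.3085]
ee_rot: [0.203, 3.135, 0.0]
contact_force: [-0.0, 0.5, 0.1]
width: 0.0361
grip_force: 0.0
```

```bash
python3 - <<'E'
from h import *
go(.4812,-.1157,.203,82.35)
P=cloud(cap('side'))
x,y,z=P[...,0],P[...,1],P[...,2]
m=(abs(x-.507)<.12)&(abs(y+.43)<.12)&(z>.06)&(z<.1)
print(cv2.minAreaRect((P[m][:,:2]*1000).astype(np.float32)),np.round(np.percentile(z[m],[5,50,95]),4))
E
```

```text
t 31.60 tcp [ 0.4824 -0.1157  0.3085] head 82.57 tilt [-0.  0. -1.] w 0.0361 g 0.0 F [-0.   0.5  0.1] q [-0.3  -0.19  1.67  0.    1.66 -1.75]
 shift now [ 0.011 -0.002  1.055] roll 0.002 shift after roll [ 0.011 -0.002  1.055]
((508.3256530761719, -498.634521484375), (121.45177459716797, 220.98046875), 42.09697723388672) [0.064  0.0737 0.0777]
```

Emit:
send_rows(
  delta_pos=[
    [0.01,0,0.15],
    [0.01,0,0.3],
    [0.01,0,0.45],
    [0.01,0,0.58],
    [0.01,0,0.7],
    [0.01,0,0.82],
    [0.01,0,0.92],
    [0.01,0,1.0],
  ],
  roll=[0,0,0,0,0,0,0,0],
)

```text
time: 32.65
tcp_pos: [0.4815, -0.1164, 0.2079]
ee_rot: [-0.208, -3.135, -0.0]
contact_force: [-0.4, -0.8, -0.3]
width: 0.0358
grip_force: 0.0
```

Emit:
send_rows(
  delta_pos=[
    [0,0,0.03],
    [0,0,0.055],
    [0,0,0.055],
    [0,0,0.055],
    [0,0,0.055],
    [0,0,0.055],
    [0,0,0.055],
    [0,0,0.055],
  ],
  roll=[0,0,0,0,0,0,0,0],
  hand=0,
  squeeze=60,
)

```text
time: 33.65
tcp_pos: [0.4817, -0.1161, 0.2046]
ee_rot: [0.208, 3.133, 0.001]
contact_force: [-3.3, 3.2, 8.4]
width: 0.008
grip_force: 58.6
```

```bash
python3 - <<'E'
from h import *
go(.4812,-.1157,.203,82.35)
c=cap('side'); cv2.imwrite('pics/side6.png',cv2.resize(c['img'][120:300,150:350,::-1],None,fx=3,fy=3))
E
```

```text
t 33.65 tcp [ 0.4817 -0.1161  0.2046] head 82.41 tilt [-0.001  0.001 -1.   ] w 0.0080 g 58.6 F [-3.3  3.2  8.4] q [-0.31 -0.14  1.81  0.    1.47 -1.74]
 shift now [0.006 0.003 0.016] roll 0.001 shift after roll [0.006 0.003 0.016]
```

View pics/side6.png

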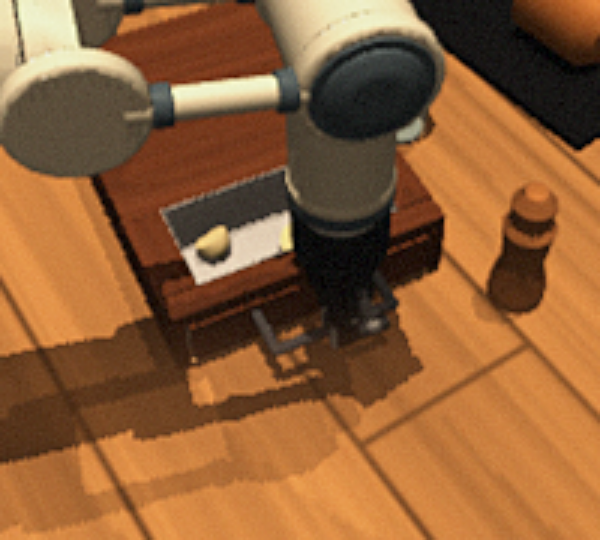

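The gripper holds the bar near its middle, at crop px (350,322), with grip force 58.6 N and the drawer still shut. Now I'll pull.

Emit:
send_rows(
  delta_pos=[
    [0,-0.06,-0.01],
    [0,-0.18,-0.01],
    [0,-0.32,-0.01],
    [0,-0.46,-0.01],
    [0,-0.6,-0.01],
    [0,-0.74,-0.01],
    [0,-0.88,-0.01],
    [0,-1.0,-0.01],
  ],
  roll=[0,0,0,0,0,0,0,0],
)

```text
time: 34.7
tcp_pos: [0.4685, -0.215, 0.2046]
ee_rot: [0.207, 3.134, 0.005]
contact_force: [0.3, 9.1, 6.1]
width: 0.0076
grip_force: 59.0
```

Emit:
send_rows(
  delta_pos=[
    [0,-0.05,0],
    [0,-0.12,0],
    [0,-0.18,0],
    [0,-0.22,0],
    [0,-0.25,0],
    [0,-0.25,0],
    [0,-0.25,0],
    [0,-0.25,0],
  ],
  roll=[0,0,0,0,0,0,0,0],
)

```text
time: 35.7
tcp_pos: [0.4653, -0.2392, 0.2046]
ee_rot: [0.207, 3.134, 0.005]
contact_force: [0.4, 8.9, 6.5]
width: 0.0076
grip_force: 59.0
```

```bash
python3 - <<'E'
from h import *
u=np.array([np.cos(np.radians(82.35)),np.sin(np.radians(82.35))]);p=np.array([.4817,-.1161])-.125*u
go(p[0],p[1],.2046,82.35)
s=manip.sense(); print('pulled',(np.array([.4817,-.1161])-s['tcp_pos'][:2])@u)
for n,(r,k) in dict(top=((150,270),(200,360)),side=((150,300),(150,350))).items():
    c=cap(n); np.savez(n+'.npz',P=cloud(c),img=c['img']); cv2.imwrite(f'pics/{n}7.png',cv2.resize(c['img'][r[0]:r[1],k[0]:k[1],::-1],None,fx=4,fy=4,interpolation=cv2.INTER_CUBIC))
E
```

```text
t 35.70 tcp [ 0.4653 -0.2392  0.2046] head 82.44 tilt [-0.001  0.003 -1.   ] w 0.0076 g 59.0 F [0.4 8.9 6.5] q [-0.54 -0.06  1.74  0.    1.46 -1.98]
 shift now [ 0.001 -0.008  0.   ] roll 0.001 shift after roll [ 0.001 -0.008  0.   ]
pulled 0.12422136078979108
```

View pics/top7.png

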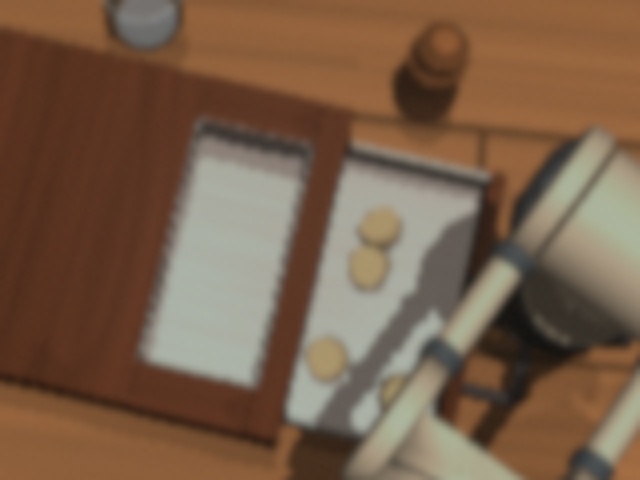

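View pics/side7.png

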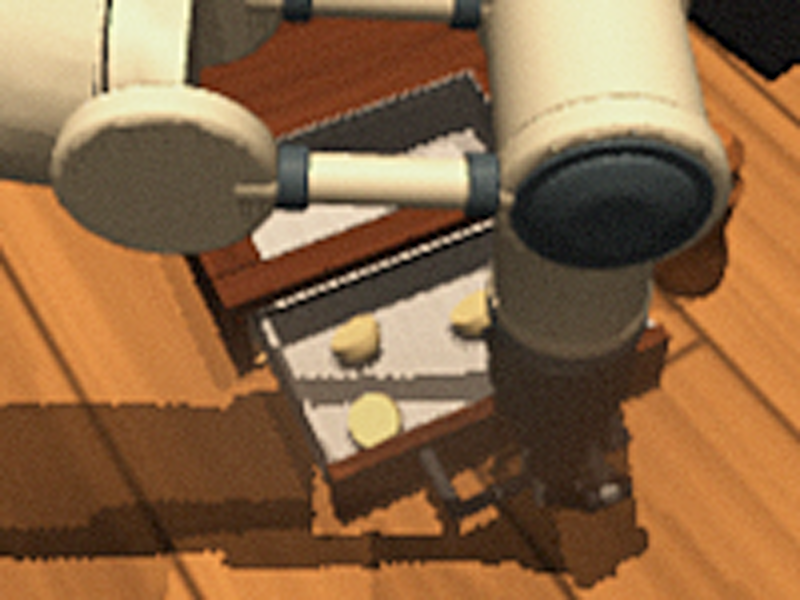

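Both views show the drawer out with the four ends in its compartment. In the side crop the light rim of the cross wall runs from (275,303) to (495,228), close to the board edge. I'll measure exactly where it lies.

```bash
python3 - <<'E'
from h import *
u=np.array([np.cos(np.radians(82.35)),np.sin(np.radians(82.35))]);v=np.array([-u[1],u[0]]);c0=np.array([.5106,.1033])
import numpy as np
c=cap('side')
P=cloud(c); g=c['img'].astype(int); T=c['camera_from_world']
def px(X,Y,z):
    w=np.r_[c0+X*u+Y*v,z,1]; q=T@w; return c['fx']*q[0]/q[2]+c['cx'],c['fy']*q[1]/q[2]+c['cy']
Xs=np.arange(-.150,-.230,-.0015)
for Y in (.03,.06,.085,.104):
    print('Y',Y)
    L=[]
    for X in Xs:
        a,b=px(X,Y,.058); q=P[int(round(b)),int(round(a))]; rgb=cv2.getRectSubPix(c['img'],(1,1),(a,b))[0,0]
        L.append('%d:%s:z%d'%(X*1e4,'/'.join(map(str,rgb)),q[2]*1000))
    print(' '.join(L))
# board front edge and drawer front panel via depth
X=(P[...,:2]-c0)@u;Y=(P[...,:2]-c0)@v;z=P[...,2]
for n,m in dict(boardtop=(z>.074)&(z<.082)&(Y>.0)&(Y<.12)&(X<-.1),front=(z>.03)&(z<.075)&(Y>.03)&(Y<.1)&(X<-.28)&(X>-.335)).items():
    print(n,m.sum(),np.round(np.percentile(X[m],[1,5,50,95,99]),4),np.round(np.percentile(z[m],[5,50,95]),4))
E
```

```text
Y 0.03
-1500:118/58/33:z78 -1515:118/58/30:z76 -1530:117/56/27:z78 -1545:116/54/26:z78 -1560:115/53/26:z79 -1575:119/56/30:z79 -1590:124/59/32:z76 -1605:127/60/33:z77 -1620:117/54/30:z77 -1635:103/49/27:z78 -1650:75/36/19:z78 -1665:43/21/9:z74 -1680:20/11/2:z74 -1695:16/7/3:z71 -1710:21/9/7:z71 -1725:83/67/55:z68 -1740:150/131/110:z64 -1755:176/157/132:z64 -1770:167/149/126:z12 -1785:132/118/99:z14 -1800:68/60/51:z51 -1815:18/14/14:z51 -1830:41/37/32:z51 -1845:62/57/48:z50 -1860:70/63/53:z50 -1875:70/59/52:z45 -1890:68/57/51:z45 -1905:68/60/51:z40 -1920:66/63/50:z40 -1935:66/62/50:z40 -1950:66/60/51:z33 -1965:66/60/51:z31 -1980:65/60/51:z28 -1995:63/58/49:z28 -2010:60/53/47:z23 -2025:60/53/48:z22 -2040:68/61/54:z17 -2055:80/70/62:z17 -2070:134/119/103:z17 -2085:186/166/143:z14 -2100:214/192/167:z14 -2115:224/202/176:z15 -2130:223/201/176:z15 -2145:221/198/173:z15 -2160:219/197/171:z15 -2175:218/195/170:z16 -2190:218/194/171:z16 -2205:218/197/172:z12 -2220:217/196/171:z12 -2235:216/197/172:z12 -2250:218/199/175:z13 -2265:218/198/173:z12 -2280:216/196/170:z15 -2295:215/195/169:z15
Y 0.06Traceback (most recent call last):
  File "<stdin>", line 14, in <module>
ValueError: cannot convert float NaN to integer
```

```bash
python3 - <<'E'
from h import *
u=np.array([np.cos(np.radians(82.35)),np.sin(np.radians(82.35))]);v=np.array([-u[1],u[0]]);c0=np.array([.5106,.1033])
for n in('side','top'):
    c=cap(n); T=c['camera_from_world']; g=cv2.cvtColor(c['img'],cv2.COLOR_RGB2GRAY)
    def prof(Xs,Y,z):
        W=np.c_[c0+Xs[:,None]*u+Y*v,np.full(len(Xs),z),np.ones(len(Xs))]; q=W@T.T
        return cv2.remap(g,(c['fx']*q[:,0]/q[:,2]+c['cx']).astype(np.float32),(c['fy']*q[:,1]/q[:,2]+c['cy']).astype(np.float32),cv2.INTER_LINEAR).ravel()
    Xs=np.arange(-.160,-.200,-.001)
    print(n,'X from -160 step -1mm; mark plane z .058, then edge plane z .080')
    for Y in ((.02,.04,.06,.08,.1,.107,.109) if n=='side' else (-.109,-.107,-.05,0,.05,.107,.109)):
        print(Y,'mark',*prof(Xs,Y,.058)); 
        if abs(Y)<.1: print(Y,'edge',*prof(Xs,Y,.080))
E
```

```text
side X from -160 step -1mm; mark plane z .058, then edge plane z .080
0.02 mark 77 76 73 67 60 52 42 31 22 17 23 35 51 80 108 130 140 123 104 83 59 44 36 34 41 49 56 58 59 60 61 62 62 61 60 60 60 60 59 58 57
0.02 edge 61 63 67 69 70 71 70 70 71 72 73 75 77 78 77 76 77 75 70 63 53 38 25 12 7 5 11 27 69 103 130 132 120 100 72 49 39 38 44 50 55
0.04 mark 79 78 76 68 56 43 28 20 15 11 16 35 54 81 108 130 147 147 111 63 22 22 31 42 54 59 60 60 59 57 57 57 59 59 60 60 59 59 59 60 60
0.04 edge 62 64 65 66 67 68 69 70 71 72 72 72 72 72 73 74 75 75 69 61 52 42 30 21 15 22 35 53 81 108 131 146 127 105 75 55 43 38 39 44 51
0.06 mark 78 73 68 61 51 41 31 21 16 12 9 25 60 104 151 162 171 177 151 106 57 19 29 40 51 56 60 63 65 66 66 67 67 67 66 65 64 64 65 64 62
0.06 edge 63 65 67 69 70 72 73 74 73 72 71 70 71 72 74 74 72 70 66 55 46 36 29 23 15 16 32 47 65 85 115 136 128 95 48 5 19 33 50 57 62
0.08 mark 77 77 71 63 54 45 35 25 16 15 19 26 69 116 162 194 183 170 153 105 61 28 26 40 52 60 62 64 65 64 64 63 64 65 67 68 66 64 64 65 68
0.08 edge 62 64 67 70 71 73 76 78 80 79 76 75 74 73 73 74 73 70 66
[... 1419 characters left out ...]
0 144 152 157 163 166 167 168 169 169 169 168 168 168 168 168 168 168 165 162 160
0.05 mark 64 63 63 63 63 63 63 63 63 63 63 64 65 66 69 73 78 89 100 111 123 134 144 147 149 151 151 151 151 151 151 151 151 150 150 150 150 150 150 150 149
0.05 edge 64 63 62 62 63 63 63 63 63 63 63 64 65 67 69 73 82 92 102 116 128 140 147 154 159 159 159 159 158 157 156 155 154 153 153 152 152 151 150 149 148
0.107 mark 61 61 61 62 63 63 63 64 63 63 62 62 62 61 61 63 64 67 79 89 99 112 123 135 140 145 151 152 153 154 155 155 154 153 152 151 149 148 146 142 138
0.109 mark 61 61 61 62 62 62 63 63 63 63 62 62 61 61 60 61 61 62 69 77 86 95 106 116 123 127 131 132 133 133 134 133 133 133 133 132 130 129 127 125 120
```

Emit:
send_rows(
  delta_pos=[
    [0,-0.006,0],
    [0,-0.006,0],
    [0,-0.006,0],
    [0,-0.006,0],
    [0,-0.006,0],
    [0,-0.006,0],
    [0,-0.006,0],
    [0,-0.006,0],
  ],
  roll=[0,0,0,0,0,0,0,0],
)

```text
time: 36.95
tcp_pos: [0.4652, -0.2397, 0.2047]
ee_rot: [0.207, 3.134, 0.005]
contact_force: [0.8, 9.2, 6.5]
width: 0.0081
grip_force: 59.1
```

```bash
python3 - <<'E'
from h import *
go(.465,-.24,.2046,82.35)
c=cap('top'); cv2.imwrite('pics/top8.png',c['img'][100:340,60:480,::-1])
E
```

```text
t 36.95 tcp [ 0.4652 -0.2397  0.2047] head 82.45 tilt [-0.001  0.004 -1.   ] w 0.0081 g 59.1 F [0.8 9.2 6.5] q [-0.54 -0.06  1.74  0.    1.46 -1.98]
 shift now [ 0.002 -0.003  0.   ] roll 0.001 shift after roll [ 0.002 -0.003  0.   ]
```

View pics/top8.png

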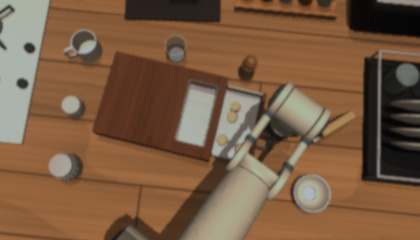

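The drawer is open at crop px (235,120) with the ends inside. The scraper stands clear at (340,122), and the tin, tumbler, mill, bowl, mug and jar are where they were.

```bash
python3 -c "
from station import manip; print(manip.sign_off())"
```

```text
the job is handed in; nothing more can be done
None
```

All four ends are in the drawer and the scraper stands on the worktop clear of the board; the gripper is still holding the drawer open with its mark within about 1 mm of the board's edge. The job was handed in at about 37 s.

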